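# Stow the fishing sinkers through the funnel

### The job

Pick up the hand scoop by its top handle and pour all six round lead sinkers through the wide funnel into the narrow clear jar, spilling none. Then set the empty scoop back down on its rubber mat, standing on its flat bottom, let go of it, and leave the other things on the table where they are.

Things in the scene. Friction and masses are not known exactly. Their poses are not given: they have to be found in the camera images.
- scoop: White plastic hand scoop, 140 x 62 x 80 mm, 0.11 to 0.18 kg empty. Origin on its underside, z up, open mouth towards -x, closed back towards +x. Flat floor 4 mm thick from x = -10 to 60 mm, where the sinkers lie, then a 15 degree ramp up to the mouth. Side walls 36 mm high, 56 mm apart inside. Tipped mouth-down by 20 degrees it begins to pour; 45 degrees empties it.
- scoop_grip (a point): Grip point on the scoop's handle, near its balance point: x = 18, y = 0, z = 70 mm in the scoop's frame (same axes). The handle is a level bar over the pan along the scoop's x, from x = -14 to 76 mm, 14 mm wide (y), 20 mm tall (z = 60 to 80 mm), carried by a post at the back (x = 64 to 76 mm).
- scoop_lip (a point): Middle of the scoop's pouring lip, at the top of the ramp: x = -64, y = 0, z = 18 mm in the scoop's frame.
- sinker0: Round lead fishing sinker, a dull dark ball 16 mm in diameter, 24 g; origin at its centre. It starts in the scoop; it rolls freely.
- sinker1: Round lead fishing sinker, a dull dark ball 16 mm in diameter, 24 g; origin at its centre. It starts in the scoop; it rolls freely.
- sinker2: Round lead fishing sinker, a dull dark ball 16 mm in diameter, 24 g; origin at its centre. It starts in the scoop; it rolls freely.
- sinker3: Round lead fishing sinker, a dull dark ball 16 mm in diameter, 24 g; origin at its centre. It starts in the scoop; it rolls freely.
- sinker4: Round lead fishing sinker, a dull dark ball 16 mm in diameter, 24 g; origin at its centre. It starts in the scoop; it rolls freely.
- sinker5: Round lead fishing sinker, a dull dark ball 16 mm in diameter, 24 g; origin at its centre. It starts in the scoop; it rolls freely.
- jar: Fixed assembly clamped to the table: a narrow clear jar (52 mm outer, 46 mm inner diameter, 116 mm tall) on a steel foot plate 100 x 100 x 6 mm, with a wide white funnel fixed in its neck. Origin: middle of the foot plate's underside, on the table; z up.
- jar_floor (a point): Centre of the jar's inner floor, 10 mm above the table, on the axis of jar and funnel.
- funnel_rim (a point): Centre of the funnel's open mouth at rim height, 182 mm above the table, on the jar's axis. Rim 136 mm outer, 130 mm inner diameter; upright collar down to 165 mm, cone down to 122 mm, then a spout of 36 mm bore ending 92 mm above the table.
- mat: Flat black rubber mat fixed to the table, 240 (x) x 220 (y) x 3 mm; origin at the centre of its underside. The scoop starts on it.
- lamp_shade: Loose glass hurricane lamp shade, 88 mm widest diameter, 150 mm high; origin at the centre of its underside. Bystander.
- sugar_pot: White ceramic sugar pot with closed lid, 86 mm in diameter, 93 mm high; origin at the centre of its underside. Bystander.
- anemometer: Black plastic three-cup anemometer on a round foot, 160 mm high, cups sweep 145 mm diameter; origin at the centre of its underside. Bystander.
- spanner: Steel spanner 150 mm long lying flat; origin on its underside near its middle. Bystander.
Things that resemble listed ones, but are neither listed nor needed, are in the scene too. Leave any green or purple look-alike of the scoop alone.

How it is judged:
By the outcome, as a careful person would: the job done as asked, in the order asked, and still so for the second after the job is handed in, with the robot touching nothing.
It also fails if it takes over 67 s, if anything falls off the work surface, if the arm or the gripper's body presses on something with over 40 N, if the wrist force passes 120 N, or if a joint passes its speed limit or range.

### The arm

A 7-joint arm with a two-finger parallel gripper is mounted at the origin on the work surface. World frame = base frame: x ahead of the robot, y to its left, z up, the work surface at z = 0. Lengths are in m, angles in degrees, forces in N, time in s.
With the tool pointing down it reaches from about 0.4 to 0.9 m from the base axis. Payload 5.5 kg.
Tool frame: the origin (TCP) lies midway between the tips of the shut fingers; the grasp point (between the pads) lies 19 mm behind it (robot.grip_point_offset is the distance from the TCP to the grasp point, in m); z points along the fingers, y is the line along which they close (so a half turn about z gives the same grasp; the last joint's range is limited). The gripper opens to 92 mm and grips with 3 to 60 N. Pads are 19 mm wide; open, the fingers measure 130 mm over their backs; the gripper's body (75 mm by 190 mm) begins 47 mm behind the grasp point.
Start: joints at [-49.836, 28.699, -24.465, 88.831, 12.651, 65.22, -12.049], TCP at [0.276, 0.589, 0.227] pointing down, gripper open.
Joint ranges: [-164.97, 164.97], [-17.58, 116.51], [-87.97, 89.64], [11.32, 138.91], [-80.73, 260.73], [10.89, 115.49], [-147.41, 147.41]. Speed limits (degrees/s): [147.25, 147.25, 180, 180, 180, 180, 180].

### API

Orientations are given as [roll, pitch, yaw] about the fixed x, y, z axes, in that order (R = Rz(yaw) Ry(pitch) Rx(roll)).
In Python, from station import robot gives the robot as it stands.
- The arm moves only by the tool carry_out, never from a script. Its argument "targets" is a list of rows, each an object with "hand": the opening, from 0 (shut) to 1 (fully open); "delta_pos": the shift along the tool's x, y, z in m, a list of three; "turn": the turn about the tool's z in degrees. A call has 1 to 10 rows; each row shifts and turns the commanded pose from where the row before left it, along the tool's axes as they then stand; what a row does not reach is not made up. A row lasts 1/12 s, in which the tool goes at most 41.7 mm and 7.16 degrees, less where a joint would pass 70% of its speed; a pose out of reach is approached as far as the arm can. A call is refused whole if a number of a shift passes 0.0417 or a number of a turn 7.16, either way. A call with a gripper value outside its range is refused whole. The fingers move at their own pace and stop on an object; "newtons" is the grip in N (left out, the last holds). Time passes only in rows, so rows that do not move let the fingers close. It gives the time, the measured TCP pose, the force, the opening and the grip force at its end, in the units of the state.
- robot.get_obs(): the state, without advancing time (a new reading comes with each control period).
- robot.grab_frame(name): name is "scene" or "top" or "wrist"; returns the picture (480x640x3 uint8, red, green, blue); there is no depth.
- robot.camera_model(name): a dict with "vertical_fov" (degrees; the focal length in pixels is half the picture's height over the tangent of half this angle, whatever the lens; pixels are square), "cx", "cy" (the principal point, pixels), "k1" (the pictures are not rectified: a ray, as slopes to the right and down, at radius r is drawn at 1 + k1 r^2 times it, then the intrinsics apply), "world_from_camera" (4x4, takes a point from camera to world coordinates). Camera axes: x right, y up, looking along -z (the intrinsics and any distortion apply to the point x, -y, -z); pixel columns grow to the right and rows downward; lengths in m; the calibration is good to about 2 mm. A picture is of the moment at which its call begins: read the wrist's pose just before it. camera_model takes no time and is no camera call; for the wrist camera it gives the pose at the moment of the call.
- robot.close_job(): hands the job in; it is judged then, once.
The state is a dict: "clock": time; "qpos": joint angles; "qd": joint speeds; "joint_efforts": joint torques, N m; "position": TCP position; "eef_rot": TCP orientation; "force": force on the tool from outside, world axes, zero at the start; "torque": the same for the moment, N m; "grip_width": opening from 0.0 (shut) to 1.0 (fully open); "finger_force": force on a finger pad.
Only numpy, scipy, OpenCV 4.12 (cv2) and the standard library are available. Lean on these libraries where they do the work, as an engineer would, in place of code of your own. Each camera call takes 0.05 s, during which the arm holds its last target. There are 200 camera calls.

## Working session

There is one attempt and no reset: what is moved stays moved. The work goes in short steps, Python scripts to look and compute and a tool call to move; the robot and the scene stay as the last step left them, time stands still between calls to the robot, and variables do not carry over. Pictures are saved under pics/ and viewed, at most 12 in all, crops included, and the job is handed in when it is done.

Besides the shell and the picture viewer there is one more tool, called after "Emit:" as name([rows], argument=value, ...), one row to a line, values as JSON. carry_out: Moves the arm, as the interface text tells. Its arguments: {"type":"object","properties":{"targets":{"type":"array","items":{"type":"object","properties":{"hand":{"type":"number"},"delta_pos":{"type":"array","items":{"type":"number"}},"turn":{"type":"number"}}}},"newtons":{"type":"number"}},"required":["targets"]}

```bash
mkdir -p pics; cat > h.py <<'E'
import numpy as np, cv2
from station import robot
def K(n):
    m=robot.camera_model(n); f=240/np.tan(np.radians(m["vertical_fov"])/2); return m,f
def ray(m,f,u,v):
    d=np.array([(u-m["cx"])/f,(v-m["cy"])/f]); s=d.copy()
    for _ in range(30): s=d/(1+m["k1"]*(s@s))
    T=np.array(m["world_from_camera"]); r=T[:3,:3]@np.array([s[0],-s[1],-1]); return T[:3,3],r
def onz(m,f,u,v,z):
    o,r=ray(m,f,u,v); return o+r*(z-o[2])/r[2]
def proj(m,f,p):
    T=np.array(m["world_from_camera"]); c=T[:3,:3].T@(np.array(p)-T[:3,3]); s=np.array([c[0],-c[1]])/-c[2]
    return s*(1+m["k1"]*(s@s))*f+[m["cx"],m["cy"]]
def grab(n,name):
    m,f=K(n); im=robot.grab_frame(n)[:,:,::-1].copy(); cv2.imwrite(f"pics/{name}.png",im); return im,m,f
E
python3 - <<'E'
from h import *
for n in("scene","top"):
    im,m,f=grab(n,n+"0"); print(n,f,m["cx"],m["cy"],m["k1"],np.round(m["world_from_camera"],3).tolist())
print(robot.get_obs(), robot.grip_point_offset)
E
```

```text
scene 471.64590162025337 313.0623611193793 236.99819367625506 0.041784375508620755 [[-0.886, -0.382, 0.263, 0.858], [0.464, -0.719, 0.517, 0.601], [-0.009, 0.58, 0.814, 1.069], [0.0, 0.0, 0.0, 1.0]]
top 480.09479489916373 320.42660398995827 235.49231360431466 -0.047379385201244614 [[-0.028, 0.987, -0.158, 0.41], [-1.0, -0.027, 0.009, 0.018], [0.005, 0.159, 0.987, 1.217], [0.0, 0.0, 0.0, 1.0]]
{'clock': 0.1, 'qpos': array([-49.83330374,  28.74739504, -24.45477192,  88.88507305,
        12.65144741,  65.21998327, -12.04719615]), 'qd': array([ 0.0364081 , -0.02105568, -0.04184435, -0.14527546,  0.12686119,
        0.00109712, -0.08112407]), 'joint_efforts': array([-1.16957960e-02, -5.67879832e+01, -5.83861470e+00, -2.79912633e+01,
       -6.90052891e-02,  2.41802121e-02,  5.48703918e-05]), 'position': array([0.27535829, 0.58810143, 0.2257972 ]), 'eef_rot': array([-1.79900966e+02, -3.01652325e-03,  1.54918999e+02]), 'force': array([-0.2471716 ,  0.17450986,  0.20437817]), 'torque': array([0.01852079, 0.02836327, 0.01149971]), 'finger_force': 0.0, 'grip_width': 0.9971929740443471} 0.0188
```

View pics/top0.png

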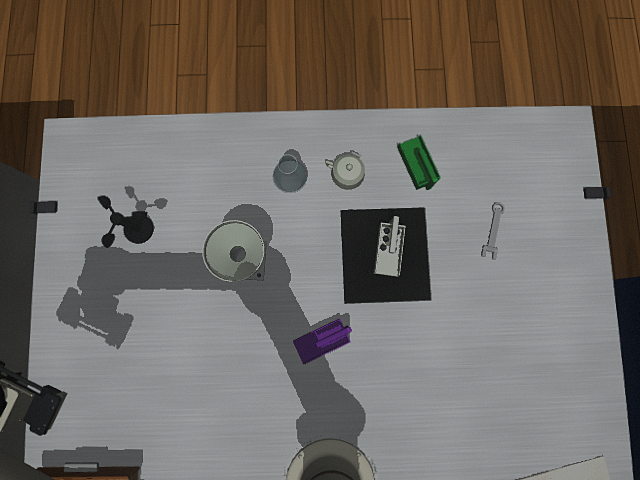

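View pics/scene0.png

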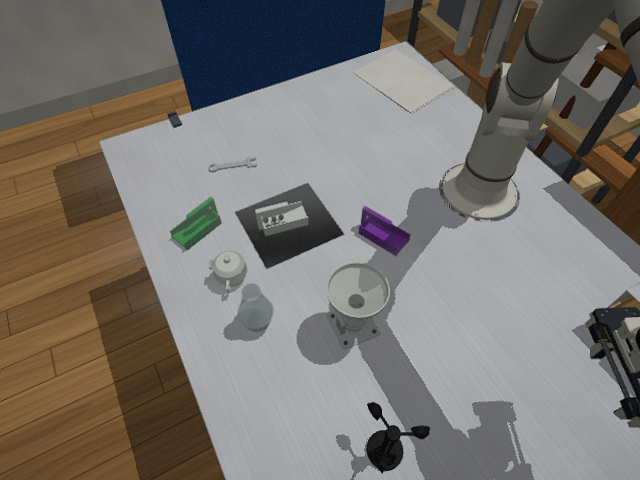

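```bash
python3 - <<'E'
from h import *
im=cv2.imread("pics/top0.png"); m,f=K("top"); sc=cv2.imread("pics/scene0.png"); ms,fs=K("scene")
a=cv2.resize(im[200:310,335:440],None,fx=5,fy=5,interpolation=cv2.INTER_CUBIC)
b=cv2.resize(sc[190:250,245:325],None,fx=3.4,fy=3.4,interpolation=cv2.INTER_CUBIC)
o=np.zeros((550,800,3),np.uint8); o[:,:525]=a; o[:b.shape[0],525:525+b.shape[1]]=b[:, :275]; cv2.imwrite("pics/crop0.png",o)
hsv=cv2.cvtColor(im,cv2.COLOR_BGR2HSV)
# mat
g=im.max(2); sub=np.zeros_like(g); sub[195:315,330:445]=(g[195:315,330:445]<45)*255
c=max(cv2.findContours(sub,0,2)[0],key=cv2.contourArea); c=cv2.approxPolyDP(cv2.convexHull(c),6,True)[:,0]
P=[onz(m,f,*p,.003)[:2] for p in c]; print("mat",np.round(P,3).tolist(),np.mean(P,0))
# funnel: warm (g,r > b) in top
w=((im[:,:,2].astype(int)-im[:,:,0])>6).astype(np.uint8)*255
s=np.zeros_like(w); s[205:295,190:280]=w[205:295,190:280]
c=max(cv2.findContours(s,0,2)[0],key=cv2.contourArea); e=cv2.fitEllipse(cv2.convexHull(c)); print("fun",e)
P=np.array([onz(m,f,*p,.182)[:2] for p in cv2.convexHull(c)[:,0]]); print(cv2.minEnclosingCircle(P.astype(np.float32)),P.min(0),P.max(0))
w=((sc[:,:,2].astype(int)-sc[:,:,0])>6).astype(np.uint8)*255
s=np.zeros_like(w); s[255:325,315:400]=w[255:325,315:400]
c=max(cv2.findContours(s,0,2)[0],key=cv2.contourArea);P=np.array([onz(ms,fs,*p,.182)[:2] for p in cv2.convexHull(c)[:,0]]); print(cv2.minEnclosingCircle(P.astype(np.float32)),P.min(0),P.max(0))
E
```

```text
mat [[0.67, -0.263], [0.436, -0.264], [0.435, -0.05], [0.67, -0.048]] [ 0.55271849 -0.15612506]Traceback (most recent call last):
  File "<stdin>", line 14, in <module>
cv2.error: OpenCV(4.12.0) /io/opencv/modules/imgproc/src/shapedescr.cpp:361: error: (-201:Incorrect size of input array) There should be at least 5 points to fit the ellipse in function 'fitEllipseNoDirect'
```

View pics/crop0.png

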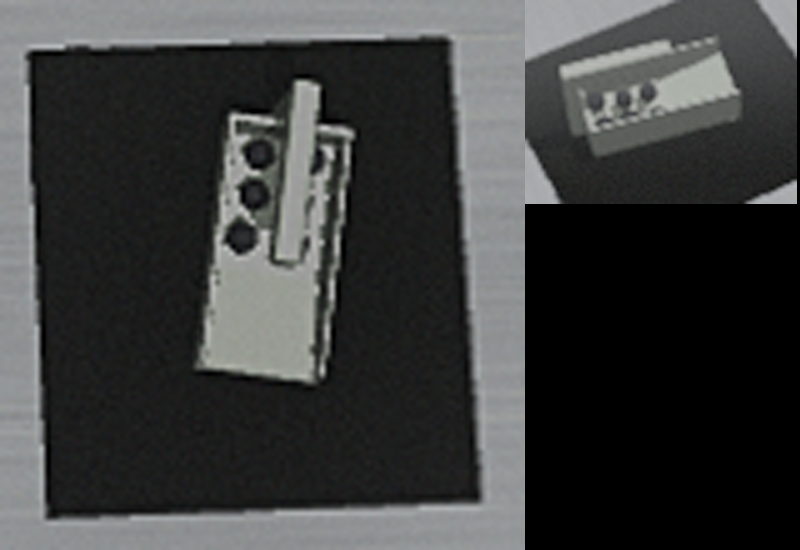

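```bash
python3 - <<'E'
from h import *
im=cv2.imread("pics/top0.png"); m,f=K("top"); sc=cv2.imread("pics/scene0.png"); ms,fs=K("scene")
C=[(295,80),(320,85),(298,263),(275,258)]
Q=np.array([onz(m,f,335+(x+.5)/5-.5,200+(y+.5)/5-.5,.083)[:2] for x,y in C]); print(Q.round(4).tolist())
B=(Q[0]+Q[1])/2;F=(Q[2]+Q[3])/2; d=B-F; print("len",np.linalg.norm(d),"yaw +x",np.degrees(np.arctan2(d[1],d[0])),"w",np.linalg.norm(Q[0]-Q[1]))
u=d/np.linalg.norm(d); mid=(B+F)/2; print("grip18",mid-u*.013,"origin",mid-u*.031)
lip=[onz(m,f,335+(x+.5)/5-.5,200+(y+.5)/5-.5,.021)[:2] for x,y in [(197,368),(320,382)]]; print("lip",np.round(lip,4).tolist(),np.mean(lip,0),"expected",mid-u*.095)
print(im[235,225],im[235,180],sc[270,340],sc[290,300])
for I,mm,ff,(r0,r1,c0,c1) in((im,m,f,(205,295,190,280)),(sc,ms,fs,(255,325,315,400))):
    w=((I[:,:,0].astype(int)-I[:,:,2])<2).astype(np.uint8)*255
    s=np.zeros_like(w); s[r0:r1,c0:c1]=w[r0:r1,c0:c1]; s=cv2.morphologyEx(s,cv2.MORPH_OPEN,np.ones((3,3)))
    c=max(cv2.findContours(s,0,2)[0],key=cv2.contourArea);P=np.array([onz(mm,ff,*p,.182)[:2] for p in cv2.convexHull(c)[:,0]]); print(cv2.contourArea(c),cv2.boundingRect(c),cv2.minEnclosingCircle(P.astype(np.float32)),P.min(0),P.max(0))
E
```

```text
[[0.6361, -0.1698], [0.6333, -0.1818], [0.5472, -0.1666], [0.55, -0.1557]]
len 0.08736277075229057 yaw +x -9.659631640265673 w 0.012280283226710974
grip18 [ 0.57884228 -0.16630878] origin [ 0.56109749 -0.16328847]
lip [[0.5034, -0.1235], [0.4947, -0.1846]] [ 0.49905141 -0.15403105] expected [ 0.49800488 -0.1525496 ]
[136 147 140] [154 152 149] [113 119 115] [173 171 170]
2968.5 (202, 220, 63, 62) ((0.5496162176132202, 0.20019672811031342), 0.06962323188781738) [0.48236526 0.13221076] [0.61656976 0.26748911]
2820.5 (327, 262, 63, 58) ((0.5513718128204346, 0.2042452096939087), 0.07111626118421555) [0.48240475 0.13383401] [0.61934989 0.27328016]
```

Emit:
carry_out([
  {"delta_pos":[-0.025,-0.023,0],"hand":1,"turn":0},
  {"delta_pos":[-0.025,-0.023,0],"hand":1,"turn":0},
  {"delta_pos":[-0.025,-0.023,0],"hand":1,"turn":0},
  {"delta_pos":[-0.025,-0.023,0],"hand":1,"turn":0},
  {"delta_pos":[-0.025,-0.023,0],"hand":1,"turn":0},
  {"delta_pos":[-0.025,-0.023,0],"hand":1,"turn":0},
  {"delta_pos":[-0.025,-0.023,0],"hand":1,"turn":0},
  {"delta_pos":[-0.025,-0.023,0],"hand":1,"turn":0},
  {"delta_pos":[-0.025,-0.023,0],"hand":1,"turn":0},
  {"delta_pos":[-0.025,-0.023,0],"hand":1,"turn":0},
])

```text
clock: 0.93
position: [0.4046, 0.2726, 0.2265]
eef_rot: [-180.0, -0.0, 154.9]
force: [0.6, 1.0, -0.1]
grip_width: 1.0
finger_force: 0.0
```

Emit:
carry_out([
  {"delta_pos":[-0.025,-0.023,0],"hand":1,"turn":0},
  {"delta_pos":[-0.025,-0.023,0],"hand":1,"turn":0},
  {"delta_pos":[-0.025,-0.023,0],"hand":1,"turn":0},
  {"delta_pos":[-0.025,-0.023,0],"hand":1,"turn":0},
  {"delta_pos":[-0.025,-0.023,0],"hand":1,"turn":0},
  {"delta_pos":[-0.025,-0.023,0],"hand":1,"turn":0},
  {"delta_pos":[-0.025,-0.023,0],"hand":1,"turn":0},
  {"delta_pos":[-0.025,-0.023,0],"hand":1,"turn":0},
  {"delta_pos":[-0.025,-0.023,0],"hand":1,"turn":0},
  {"delta_pos":[-0.025,-0.023,0],"hand":1,"turn":0},
])

```text
clock: 1.77
position: [0.5334, -0.0415, 0.2264]
eef_rot: [-180.0, -0.0, 154.9]
force: [0.6, 0.7, 0.1]
grip_width: 0.998
finger_force: 0.0
```

Emit:
carry_out([
  {"delta_pos":[-0.025,-0.023,0],"hand":1,"turn":0},
  {"delta_pos":[-0.025,-0.023,0],"hand":1,"turn":0},
  {"delta_pos":[-0.025,-0.023,0],"hand":1,"turn":0},
  {"delta_pos":[-0.025,-0.023,0],"hand":1,"turn":0},
  {"delta_pos":[0,0,0],"hand":1,"turn":-5},
  {"delta_pos":[0,0,0],"hand":1,"turn":-5},
  {"delta_pos":[0,0,0],"hand":1,"turn":-6},
  {"delta_pos":[0,0,0],"hand":1,"turn":0},
])

```text
clock: 2.43
position: [0.5845, -0.1657, 0.226]
eef_rot: [180.0, -0.1, 171.1]
force: [-0.6, 0.2, 0.2]
grip_width: 1.003
finger_force: 0.0
```

```bash
python3 - <<'E'
from h import *
im,m,f=grab("wrist","w1"); print(np.round(m["world_from_camera"],3).tolist())
u=np.array([np.cos(np.radians(-9)),np.sin(np.radians(-9))]); n=np.array([-u[1],u[0]]); o=np.array([.5611,-.1633])
for x,y in[(-14,-7),(-14,7),(76,7),(76,-7)]: print(proj(m,f,[*(o+u*x/1e3+n*y/1e3),.083]).round(1))
E
```

```text
[[0.155, -0.944, -0.292, 0.505], [0.988, 0.148, 0.046, -0.153], [0.0, -0.296, 0.955, 0.384], [0.0, 0.0, 0.0, 1.0]]
[306.6 184.3]
[323.3 184.4]
[322.7 283.5]
[307.3 283.5]
```

View pics/w1.png

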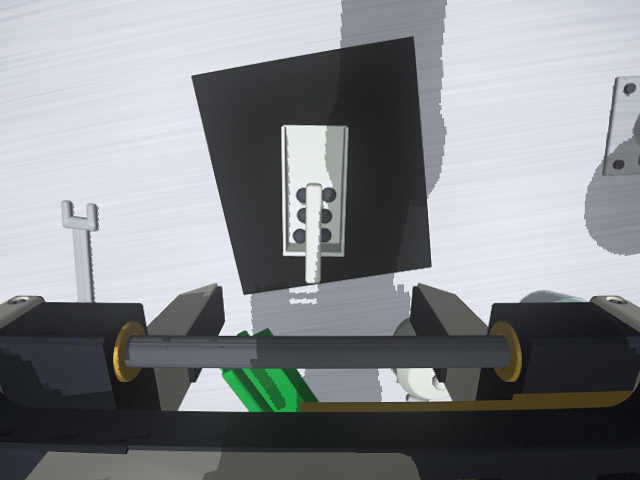

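Emit:
carry_out([
  {"delta_pos":[0,-0.0015,0.03],"hand":1,"turn":1},
  {"delta_pos":[0,0,0.03],"hand":1,"turn":0},
  {"delta_pos":[0,0,0.03],"hand":1,"turn":0},
  {"delta_pos":[0,0,0.03],"hand":0.8,"turn":0},
  {"delta_pos":[0,0,0.03],"hand":0.6,"turn":0},
  {"delta_pos":[0,0,0.021],"hand":0.4,"turn":0},
  {"delta_pos":[0,0,0],"hand":0.25,"turn":0},
  {"delta_pos":[0,0,0],"hand":0.22,"turn":0},
  {"delta_pos":[0,0,0],"hand":0.0,"turn":0},
  {"delta_pos":[0,0,0],"hand":0.0,"turn":0},
], newtons=35)

```text
clock: 3.32
position: [0.5864, -0.1674, 0.0578]
eef_rot: [-180.0, 0.2, 169.9]
force: [0.8, -1.4, -0.0]
grip_width: 0.54
finger_force: 0.0
```

Emit:
carry_out([
  {"delta_pos":[0,0,0],"hand":0.0,"turn":0},
  {"delta_pos":[0,0,0],"hand":0.0,"turn":0},
  {"delta_pos":[0,0,0],"hand":0.0,"turn":0},
  {"delta_pos":[0,0,0],"hand":0.0,"turn":0},
])

```text
clock: 3.65
position: [0.585, -0.1672, 0.0564]
eef_rot: [-180.0, 0.1, 169.9]
force: [-0.5, 0.6, -0.1]
grip_width: 0.254
finger_force: 0.0
```

Emit:
carry_out([
  {"delta_pos":[0,0,0],"hand":0.0,"turn":0},
  {"delta_pos":[0,0,0],"hand":0.0,"turn":0},
  {"delta_pos":[0,0,0],"hand":0.0,"turn":0},
  {"delta_pos":[0,0,0],"hand":0.0,"turn":0},
])

```text
clock: 3.98
position: [0.5845, -0.1674, 0.0557]
eef_rot: [-180.0, -0.0, 169.9]
force: [-1.4, -1.2, 0.1]
grip_width: 0.15
finger_force: 35.0
```

Emit:
carry_out([
  {"delta_pos":[0,0,-0.003],"hand":0.0,"turn":0},
  {"delta_pos":[0,0,-0.006],"hand":0.0,"turn":0},
  {"delta_pos":[0,0,-0.01],"hand":0.0,"turn":0},
  {"delta_pos":[0,0,-0.01],"hand":0.0,"turn":0},
  {"delta_pos":[0,0,-0.006],"hand":0.0,"turn":0},
  {"delta_pos":[0,0,0],"hand":0.0,"turn":0},
])

```text
clock: 4.48
position: [0.5864, -0.1674, 0.0932]
eef_rot: [-180.0, 0.2, 169.9]
force: [1.1, -0.5, -3.2]
grip_width: 0.149
finger_force: 35.0
```

```bash
python3 - <<'E'
from h import *
a=grab("wrist","w2")[0]; b=grab("scene","s2")[0]
o=np.zeros((480,800,3),np.uint8); o[:,:400]=a[:,120:520]; o[:400,400:]=cv2.resize(b[160:260,230:330],(400,400),interpolation=cv2.INTER_CUBIC); cv2.imwrite("pics/c2.png",o)
E
```

```text
(no output)
```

View pics/c2.png

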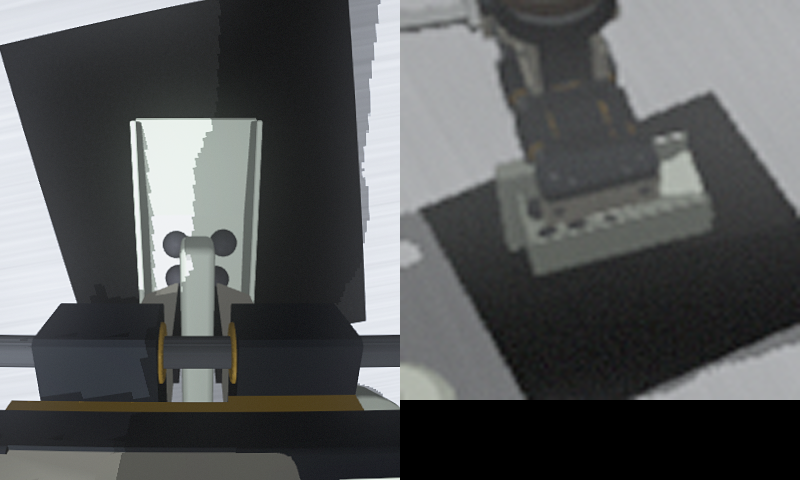

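Emit:
carry_out([
  {"delta_pos":[0,0,-0.005],"hand":0},
  {"delta_pos":[0,0,-0.012],"hand":0},
  {"delta_pos":[0,0,-0.022],"hand":0},
  {"delta_pos":[0,0,-0.03],"hand":0},
  {"delta_pos":[0,0,-0.03],"hand":0},
  {"delta_pos":[0,0,-0.03],"hand":0},
  {"delta_pos":[0,0,-0.022],"hand":0},
  {"delta_pos":[0,0,-0.012],"hand":0},
  {"delta_pos":[0,0,-0.006],"hand":0},
  {"delta_pos":[0.002,0.005,0],"hand":0},
])

```text
$.targets[0]: bad value
```

Emit:
carry_out([
  {"delta_pos":[0.003,0.012,0],"hand":0},
  {"delta_pos":[0.004,0.02,0],"hand":0},
  {"delta_pos":[0.004,0.026,0],"hand":0},
  {"delta_pos":[0.004,0.026,0],"hand":0},
  {"delta_pos":[0.004,0.026,0],"hand":0},
  {"delta_pos":[0.004,0.026,0],"hand":0},
  {"delta_pos":[0.004,0.026,0],"hand":0},
  {"delta_pos":[0.004,0.026,0],"hand":0},
  {"delta_pos":[0.004,0.026,0],"hand":0},
  {"delta_pos":[0.004,0.026,0],"hand":0},
])

```text
$.targets[0]: bad value
```

Emit:
carry_out([
  {"delta_pos":[0.004,0.026,0],"hand":0},
  {"delta_pos":[0.004,0.026,0],"hand":0},
  {"delta_pos":[0.004,0.022,0],"hand":0},
  {"delta_pos":[0.004,0.02,0],"hand":0},
  {"delta_pos":[0.003,0.012,0],"hand":0},
  {"delta_pos":[0.002,0.005,0],"hand":0},
  {"delta_pos":[0,0,0],"hand":0},
  {"delta_pos":[0,0,0],"hand":0},
])

```text
$.targets[0]: bad value
```

```bash
cat > look.py <<'E'
import sys
from h import *
n=sys.argv[1]; s=robot.get_obs(); print(s["clock"],s["position"].round(4),s["eef_rot"].round(1),s["force"].round(1),s["torque"].round(2))
a,m,f=grab("wrist","w"+n); b,ms,fs=grab("scene","s"+n); t,mt,ft=grab("top","t"+n)
# predicted lip row versus tilt: pivot at grasp point, 24 mm from scoop origin, 71.5 above its bottom
y=np.radians(s["eef_rot"][2]+180); u=np.array([np.cos(y),np.sin(y),0]); P=s["position"]+[0,0,.0188]
for th in range(-5,46,5):
    c,q=np.cos(np.radians(th)),np.sin(np.radians(th)); x,z=-.088,-.0535
    p=P+u*(x*c-z*q)+np.array([0,0,x*q+z*c]); print(th,proj(m,f,p).round(0),p.round(3),end="; ")
o=np.zeros((480,800,3),np.uint8); o[:,:400]=a[:,120:520]
o[:240,400:]=cv2.resize(b[210:330,270:470],(400,240),interpolation=cv2.INTER_CUBIC)
o[240:,400:]=cv2.resize(t[180:300,150:350],(400,240),interpolation=cv2.INTER_CUBIC); cv2.imwrite(f"pics/c{n}.png",o)
E
python3 look.py 3
```

```text
4.5833 [ 0.5851 -0.1671  0.0914] [-1.800e+02  1.000e-01  1.699e+02] [-0.3  0.6 -3. ] [-0.01 -0.03  0.  ]
-5 [316. 105.] [ 0.494 -0.151  0.065]; 0 [316. 115.] [ 0.498 -0.152  0.057]; 5 [316. 126.] [ 0.503 -0.153  0.049]; 10 [316. 136.] [ 0.509 -0.154  0.042]; 15 [316. 147.] [ 0.515 -0.155  0.036]; 20 [316. 158.] [ 0.522 -0.156  0.03 ]; 25 [316. 170.] [ 0.529 -0.157  0.025]; 30 [316. 181.] [ 0.536 -0.158  0.02 ]; 35 [316. 193.] [ 0.544 -0.16   0.016]; 40 [316. 204.] [ 0.553 -0.161  0.013]; 45 [316. 216.] [ 0.561 -0.163  0.01 ];
```

View pics/c3.png

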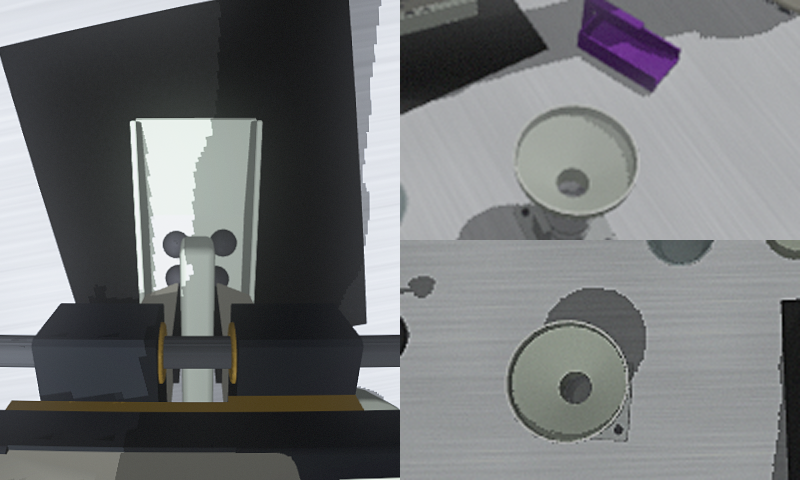

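Emit:
carry_out([
  {"delta_pos":[0,0,-0.005],"hand":0,"turn":0},
  {"delta_pos":[0,0,-0.012],"hand":0,"turn":0},
  {"delta_pos":[0,0,-0.022],"hand":0,"turn":0},
  {"delta_pos":[0,0,-0.03],"hand":0,"turn":0},
  {"delta_pos":[0,0,-0.03],"hand":0,"turn":0},
  {"delta_pos":[0,0,-0.03],"hand":0,"turn":0},
  {"delta_pos":[0,0,-0.022],"hand":0,"turn":0},
  {"delta_pos":[0,0,-0.012],"hand":0,"turn":0},
  {"delta_pos":[0,0,-0.006],"hand":0,"turn":0},
  {"delta_pos":[0.002,0.005,0],"hand":0,"turn":0},
])

```text
clock: 5.57
position: [0.5841, -0.1632, 0.261]
eef_rot: [-179.9, 0.1, 169.8]
force: [-0.0, -0.0, -4.2]
grip_width: 0.153
finger_force: 35.0
```

Emit:
carry_out([
  {"delta_pos":[0.003,0.012,0],"hand":0,"turn":0},
  {"delta_pos":[0.004,0.02,0],"hand":0,"turn":0},
  {"delta_pos":[0.004,0.026,0],"hand":0,"turn":0},
  {"delta_pos":[0.004,0.026,0],"hand":0,"turn":0},
  {"delta_pos":[0.004,0.026,0],"hand":0,"turn":0},
  {"delta_pos":[0.004,0.026,0],"hand":0,"turn":0},
  {"delta_pos":[0.004,0.026,0],"hand":0,"turn":0},
  {"delta_pos":[0.004,0.026,0],"hand":0,"turn":0},
  {"delta_pos":[0.004,0.026,0],"hand":0,"turn":0},
  {"delta_pos":[0.004,0.026,0],"hand":0,"turn":0},
])

```text
clock: 6.4
position: [0.5851, 0.0839, 0.2573]
eef_rot: [-180.0, -0.2, 170.0]
force: [0.2, 0.1, -2.3]
grip_width: 0.155
finger_force: 35.0
```

Emit:
carry_out([
  {"delta_pos":[0.004,0.026,0],"hand":0,"turn":0},
  {"delta_pos":[0.004,0.026,0],"hand":0,"turn":0},
  {"delta_pos":[0.004,0.022,0],"hand":0,"turn":0},
  {"delta_pos":[0.004,0.02,0],"hand":0,"turn":0},
  {"delta_pos":[0.003,0.012,0],"hand":0,"turn":0},
  {"delta_pos":[0.002,0.005,0],"hand":0,"turn":0},
  {"delta_pos":[0,0,0],"hand":0,"turn":0},
  {"delta_pos":[0,0,0],"hand":0,"turn":0},
])

```text
clock: 7.07
position: [0.5856, 0.1933, 0.2589]
eef_rot: [-179.9, -0.1, 169.9]
force: [-0.2, -0.6, -2.3]
grip_width: 0.15
finger_force: 35.0
```

```bash
python3 look.py 4
```

```text
7.0667 [0.5856 0.1933 0.2589] [-1.799e+02 -1.000e-01  1.699e+02] [-0.2 -0.6 -2.3] [-0.04 -0.03 -0.01]
-5 [316. 105.] [0.495 0.209 0.232]; 0 [316. 115.] [0.499 0.209 0.224]; 5 [316. 126.] [0.504 0.208 0.217]; 10 [316. 137.] [0.509 0.207 0.21 ]; 15 [316. 148.] [0.516 0.206 0.203]; 20 [316. 159.] [0.522 0.205 0.197]; 25 [316. 170.] [0.529 0.203 0.192]; 30 [316. 182.] [0.537 0.202 0.187]; 35 [316. 193.] [0.545 0.201 0.183]; 40 [316. 205.] [0.553 0.199 0.18 ]; 45 [316. 216.] [0.562 0.198 0.178];
```

View pics/c4.png

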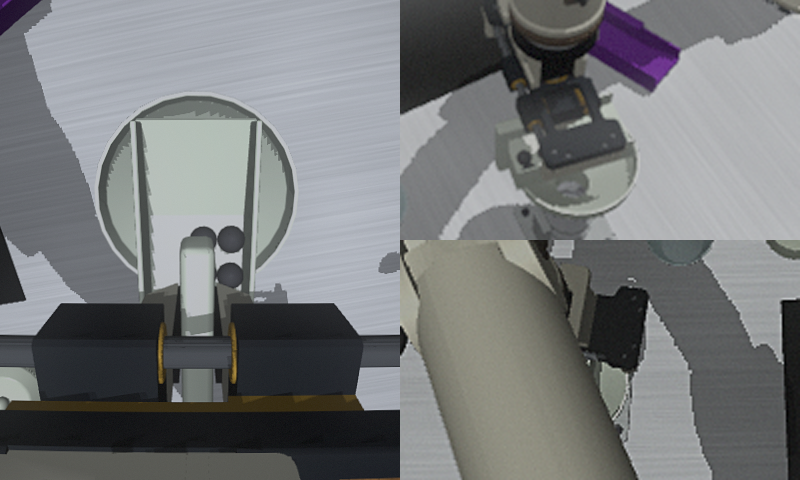

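Emit:
carry_out([
  {"delta_pos":[0,0,0.008],"hand":0,"turn":0},
  {"delta_pos":[0,0,0.008],"hand":0,"turn":0},
  {"delta_pos":[0,0,0.005],"hand":0,"turn":0},
  {"delta_pos":[0,0,0.003],"hand":0,"turn":0},
  {"delta_pos":[0,0,0],"hand":0,"turn":0},
], newtons=12)

```text
clock: 7.63
position: [0.5855, 0.1938, 0.2349]
eef_rot: [-179.9, -0.1, 169.9]
force: [0.4, -0.2, -2.7]
grip_width: 0.156
finger_force: 12.0
```

Emit:
carry_out([
  {"delta_pos":[0.0013,0,0.0006],"hand":0,"turn":0},
  {"delta_pos":[0.0013,0,0.0006],"hand":0,"turn":0},
  {"delta_pos":[0.0013,0,0.0006],"hand":0,"turn":0},
  {"delta_pos":[0.0013,0,0.0006],"hand":0,"turn":0},
  {"delta_pos":[0.0013,0,0.0006],"hand":0,"turn":0},
  {"delta_pos":[0.0013,0,0.0006],"hand":0,"turn":0},
  {"delta_pos":[0.0013,0,0.0006],"hand":0,"turn":0},
  {"delta_pos":[0.0013,0,0.0006],"hand":0,"turn":0},
  {"delta_pos":[0,0,0],"hand":0,"turn":0},
])

```text
clock: 8.38
position: [0.5754, 0.1964, 0.2311]
eef_rot: [180.0, -0.0, 169.9]
force: [-0.2, -0.6, 1.7]
grip_width: 0.152
finger_force: 12.0
```

```bash
cat > lip.py <<'E'
import sys
from h import *
s=robot.get_obs(); print(s["clock"],s["position"].round(4),s["force"].round(1),s["torque"].round(2),s["finger_force"])
a,m,f=grab("wrist","w"+sys.argv[1])
g=cv2.GaussianBlur(a[:,275:360].mean(2).mean(1)[:,None].astype(np.float32),(1,3),0)[:,0]; d=np.diff(g)
i=np.argsort(-np.abs(d[100:225]))[:6]+100; print([(int(k),round(float(d[k]),1)) for k in sorted(i)])
h=cv2.HoughCircles(cv2.cvtColor(a,cv2.COLOR_BGR2GRAY)[60:300,240:400],cv2.HOUGH_GRADIENT,1,14,param1=80,param2=12,minRadius=10,maxRadius=17)
dk=(a.max(2)<75)[80:300,258:380].astype(np.uint8)
n,_,st,ce=cv2.connectedComponentsWithStats(dk); print([(st[k,4],(ce[k]+[258,80]).round(0).tolist()) for k in range(1,n) if st[k,4]>60])
E
python3 lip.py 5
```

```text
8.3833 [0.5754 0.1964 0.2311] [-0.2 -0.6  1.7] [-0.05 -0.1   0.01] 12.00007751584053
[(110, -16.7), (111, -16.3), (112, -10.6), (130, 13.4), (131, 29.7), (132, 19.9)]
[(np.int32(545), [274.0, 278.0]), (np.int32(475), [345.0, 239.0]), (np.int32(377), [350.0, 276.0]), (np.int32(161), [360.0, 296.0])]
```

Emit:
carry_out([
  {"delta_pos":[0.0008,0,0.0008],"hand":0,"turn":0},
  {"delta_pos":[0.0008,0,0.0008],"hand":0,"turn":0},
  {"delta_pos":[0.0008,0,0.0008],"hand":0,"turn":0},
  {"delta_pos":[0.0008,0,0.0008],"hand":0,"turn":0},
  {"delta_pos":[0.0008,0,0.0008],"hand":0,"turn":0},
  {"delta_pos":[0.0008,0,0.0008],"hand":0,"turn":0},
  {"delta_pos":[0.0008,0,0.0008],"hand":0,"turn":0},
  {"delta_pos":[0.0008,0,0.0008],"hand":0,"turn":0},
  {"delta_pos":[0,0,0],"hand":0,"turn":0},
])

```text
clock: 9.18
position: [0.5705, 0.1973, 0.2273]
eef_rot: [179.9, 0.2, 169.9]
force: [-4.1, -1.8, 14.0]
grip_width: 0.151
finger_force: 12.0
```

```bash
python3 lip.py 6
```

```text
9.1833 [0.5705 0.1973 0.2273] [-4.1 -1.8 14. ] [-0.47  0.65  0.  ] 12.000622898340225
[(119, -18.5), (120, -16.8), (140, 28.5), (141, 19.4), (220, -14.7), (221, -14.9)]
[(np.int32(73), [264.0, 163.0]), (np.int32(72), [264.0, 220.0]), (np.int32(1532), [349.0, 257.0]), (np.int32(534), [275.0, 280.0]), (np.int32(62), [335.0, 292.0])]
```

Emit:
carry_out([
  {"delta_pos":[0,0,0],"hand":0,"turn":0},
  {"delta_pos":[0,0,0],"hand":0,"turn":0},
  {"delta_pos":[0,0,0],"hand":0,"turn":0},
  {"delta_pos":[0,0,0],"hand":0,"turn":0},
], newtons=6)

```text
clock: 9.57
position: [0.5705, 0.1972, 0.2263]
eef_rot: [179.9, 0.2, 169.9]
force: [-0.5, -1.8, 9.7]
grip_width: 0.153
finger_force: 6.0
```

```bash
python3 lip.py 7
```

```text
9.5667 [0.5705 0.1972 0.2263] [-0.5 -1.8  9.7] [-0.23  0.19 -0.03] 6.0001858323812485
[(119, -18.6), (120, -16.7), (139, 14.0), (140, 28.8), (141, 19.4), (221, -16.3)]
[(np.int32(568), [274.0, 277.0]), (np.int32(1535), [349.0, 258.0]), (np.int32(63), [335.0, 292.0])]
```

Emit:
carry_out([
  {"delta_pos":[0.0016,0,0],"hand":0,"turn":0},
  {"delta_pos":[0.0016,0,0],"hand":0,"turn":0},
  {"delta_pos":[0.0016,0,0],"hand":0,"turn":0},
  {"delta_pos":[0.0016,0,0],"hand":0,"turn":0},
  {"delta_pos":[0.0016,0,0],"hand":0,"turn":0},
  {"delta_pos":[0.0016,0,0],"hand":0,"turn":0},
], newtons=8)

```text
clock: 10.12
position: [0.5653, 0.1976, 0.2276]
eef_rot: [179.8, 0.6, 169.8]
force: [9.1, -3.8, 8.8]
grip_width: 0.153
finger_force: 8.0
```

```bash
python3 lip.py 8
```

```text
10.1167 [0.5653 0.1976 0.2276] [ 9.1 -3.8  8.8] [-0.6  -1.76 -0.08] 7.9995109140872955
[(128, -17.3), (129, -17.0), (130, -8.9), (145, 16.0), (146, 29.5), (147, 20.9)]
[(np.int32(678), [273.0, 265.0]), (np.int32(1492), [349.0, 260.0])]
```

Emit:
carry_out([
  {"delta_pos":[0,0,-0.001],"hand":0,"turn":0},
  {"delta_pos":[0,0,0],"hand":0,"turn":0},
  {"delta_pos":[0,0,0],"hand":0,"turn":0},
], newtons=4)

```text
clock: 10.42
position: [0.5619, 0.1982, 0.2265]
eef_rot: [180.0, 0.2, 169.8]
force: [4.3, -1.6, 3.5]
grip_width: 0.151
finger_force: 4.0
```

```bash
python3 lip.py 9; python3 look.py 9
```

```text
10.4167 [0.5619 0.1982 0.2265] [ 4.3 -1.6  3.5] [-0.33 -0.98 -0.07] 3.998219557106495
[(135, -10.3), (136, -19.9), (137, -13.4), (153, 23.4), (154, 30.4), (155, 11.5)]
[(np.int32(76), [265.0, 171.0]), (np.int32(620), [273.0, 274.0]), (np.int32(1410), [348.0, 263.0])]
10.4667 [0.5614 0.1983 0.2262] [1.800e+02 1.000e-01 1.699e+02] [ 5.6 -2.   3. ] [-0.34 -0.96  0.01]
-5 [316. 105.] [0.471 0.215 0.199]; 0 [316. 115.] [0.475 0.214 0.191]; 5 [316. 125.] [0.48  0.213 0.184]; 10 [316. 136.] [0.485 0.212 0.177]; 15 [316. 147.] [0.491 0.211 0.171]; 20 [316. 158.] [0.498 0.21  0.165]; 25 [316. 170.] [0.505 0.208 0.159]; 30 [316. 181.] [0.513 0.207 0.155]; 35 [316. 193.] [0.521 0.206 0.151]; 40 [316. 204.] [0.529 0.204 0.147]; 45 [316. 216.] [0.537 0.203 0.145];
```

View pics/c9.png

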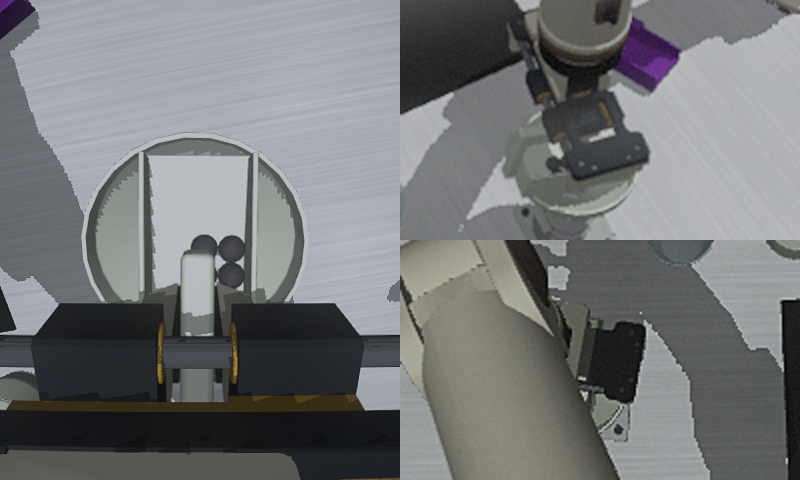

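Emit:
carry_out([
  {"delta_pos":[0.0015,0,-0.0006],"hand":0,"turn":0},
  {"delta_pos":[0.0015,0,-0.0006],"hand":0,"turn":0},
  {"delta_pos":[0.0015,0,-0.0006],"hand":0,"turn":0},
  {"delta_pos":[0.0015,0,-0.0006],"hand":0,"turn":0},
  {"delta_pos":[0.0015,0,-0.0006],"hand":0,"turn":0},
  {"delta_pos":[0.0015,0,-0.0006],"hand":0,"turn":0},
])

```text
clock: 11.12
position: [0.5508, 0.2005, 0.2291]
eef_rot: [-180.0, -0.0, 169.9]
force: [4.1, -2.5, 3.0]
grip_width: 0.152
finger_force: 4.0
```

```bash
python3 lip.py 10
```

```text
11.1167 [0.5508 0.2005 0.2291] [ 4.1 -2.5  3. ] [-0.34 -0.85 -0.02] 4.002033993601799
[(156, -11.1), (157, -13.8), (158, -8.0), (170, 12.8), (171, 27.0), (172, 24.0)]
[(np.int32(732), [272.0, 258.0]), (np.int32(1098), [348.0, 271.0])]
```

Emit:
carry_out([
  {"delta_pos":[0.0015,0,-0.001],"hand":0,"turn":0},
  {"delta_pos":[0.0015,0,-0.001],"hand":0,"turn":0},
  {"delta_pos":[0.0015,0,-0.001],"hand":0,"turn":0},
  {"delta_pos":[0.0015,0,-0.001],"hand":0,"turn":0},
  {"delta_pos":[0.0015,0,-0.001],"hand":0,"turn":0},
  {"delta_pos":[0.0015,0,-0.001],"hand":0,"turn":0},
])

```text
clock: 11.67
position: [0.5413, 0.2024, 0.2347]
eef_rot: [-180.0, -0.1, 169.9]
force: [1.7, -0.7, -1.1]
grip_width: 0.153
finger_force: 4.0
```

```bash
python3 lip.py 11; python3 look.py 11 | head -1
```

```text
11.6667 [0.5413 0.2024 0.2347] [ 1.7 -0.7 -1.1] [-0.03 -0.43 -0.07] 4.000049382448196
[(173, -8.3), (174, -8.3), (186, 17.7), (187, 21.1), (190, -8.8), (191, -8.8)]
[(np.int32(660), [274.0, 266.0]), (np.int32(908), [322.0, 226.0]), (np.int32(1067), [349.0, 231.0]), (np.int32(65), [367.0, 223.0]), (np.int32(215), [362.0, 290.0])]
11.7167 [0.541  0.2026 0.2349] [-1.8e+02 -1.0e-01  1.7e+02] [ 1.4 -0.5 -1.3] [-0.17 -0.33  0.01]
```

View pics/c11.png

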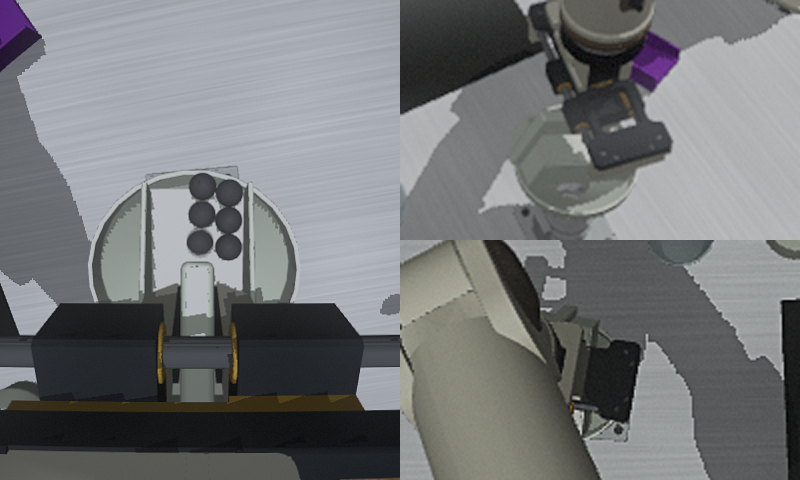

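Emit:
carry_out([
  {"delta_pos":[0,0,0],"hand":0,"turn":0},
  {"delta_pos":[0,0,0],"hand":0,"turn":0},
  {"delta_pos":[-0.003,0,0],"hand":0,"turn":0},
  {"delta_pos":[-0.003,0,0],"hand":0,"turn":0},
  {"delta_pos":[-0.003,0,0],"hand":0,"turn":0},
  {"delta_pos":[-0.003,0,0],"hand":0,"turn":0},
  {"delta_pos":[-0.003,0,0],"hand":0,"turn":0},
  {"delta_pos":[-0.003,0,0],"hand":0,"turn":0},
  {"delta_pos":[-0.003,0,0],"hand":0,"turn":0},
  {"delta_pos":[-0.003,0,0],"hand":0,"turn":0},
], newtons=35)

```text
clock: 12.7
position: [0.5663, 0.1978, 0.2352]
eef_rot: [180.0, 0.0, 169.9]
force: [0.0, 0.6, -1.5]
grip_width: 0.146
finger_force: 35.0
```

Emit:
carry_out([
  {"delta_pos":[0,0,0],"hand":0,"turn":0},
  {"delta_pos":[0,0,0],"hand":0,"turn":0},
  {"delta_pos":[0,0,0],"hand":0,"turn":0},
  {"delta_pos":[0,0,0],"hand":0,"turn":0},
  {"delta_pos":[0,0,0],"hand":0,"turn":0},
  {"delta_pos":[0,0,0],"hand":0,"turn":0},
  {"delta_pos":[0,0,0],"hand":0,"turn":0},
  {"delta_pos":[0,0,0],"hand":0,"turn":0},
  {"delta_pos":[0,0,0],"hand":0,"turn":0},
])

```text
clock: 13.45
position: [0.5659, 0.1979, 0.2351]
eef_rot: [180.0, 0.0, 169.9]
force: [-0.3, -0.6, -1.9]
grip_width: 0.151
finger_force: 35.0
```

```bash
python3 lip.py 12; python3 look.py 12 | head -1
```

```text
13.45 [0.5659 0.1979 0.2351] [-0.3 -0.6 -1.9] [ 0.04  0.02 -0.02] 34.99948561191559
[(128, -13.6), (129, -18.5), (130, -11.8), (187, 15.5), (188, 18.9), (189, 9.0)]
[(np.int32(69), [268.0, 201.0]), (np.int32(547), [275.0, 276.0]), (np.int32(172), [359.0, 295.0])]
13.5 [0.5659 0.1979 0.2351] [180.   -0.  169.9] [-1.  -1.  -1.5] [0.06 0.09 0.02]
```

Emit:
carry_out([
  {"delta_pos":[0,0,-0.005],"hand":0,"turn":0},
  {"delta_pos":[0,0,-0.01],"hand":0,"turn":0},
  {"delta_pos":[0,0,-0.015],"hand":0,"turn":0},
  {"delta_pos":[0,0,-0.015],"hand":0,"turn":0},
  {"delta_pos":[0,0,0],"hand":0,"turn":0},
])

```text
clock: 14.07
position: [0.5679, 0.1988, 0.2845]
eef_rot: [179.8, 0.3, 169.9]
force: [1.1, 0.0, -0.7]
grip_width: 0.148
finger_force: 35.0
```

Emit:
carry_out([
  {"delta_pos":[-0.002,-0.012,0],"hand":0,"turn":0},
  {"delta_pos":[-0.002,-0.022,0],"hand":0,"turn":0},
  {"delta_pos":[-0.003,-0.03,0],"hand":0,"turn":0},
  {"delta_pos":[-0.003,-0.03,0],"hand":0,"turn":0},
  {"delta_pos":[-0.003,-0.03,0],"hand":0,"turn":0},
  {"delta_pos":[-0.003,-0.03,0],"hand":0,"turn":0},
  {"delta_pos":[-0.003,-0.03,0],"hand":0,"turn":0},
  {"delta_pos":[-0.003,-0.03,0],"hand":0,"turn":0},
  {"delta_pos":[-0.003,-0.03,0],"hand":0,"turn":0},
  {"delta_pos":[-0.003,-0.03,0],"hand":0,"turn":0},
])

```text
clock: 14.9
position: [0.5441, -0.0793, 0.2792]
eef_rot: [-180.0, -0.1, 169.9]
force: [0.6, 0.4, -1.8]
grip_width: 0.149
finger_force: 35.0
```

Emit:
carry_out([
  {"delta_pos":[-0.003,-0.03,0],"hand":0,"turn":0},
  {"delta_pos":[-0.003,-0.03,0],"hand":0,"turn":0},
  {"delta_pos":[0,-0.015,0],"hand":0,"turn":0},
  {"delta_pos":[0,-0.008,0],"hand":0,"turn":0},
  {"delta_pos":[0,0,0],"hand":0,"turn":0},
])

```text
clock: 15.32
position: [0.5353, -0.1625, 0.2793]
eef_rot: [-179.9, -0.1, 169.7]
force: [1.2, -0.2, -1.6]
grip_width: 0.149
finger_force: 35.0
```

```bash
python3 lip.py 13; python3 - <<'E'
from h import *
b=grab("scene","s13")[0]; t=grab("top","t13")[0]; w=cv2.imread("pics/w13.png")
o=np.zeros((600,800,3),np.uint8); o[:300,:400]=cv2.resize(w,(400,300)); o[300:,:400]=cv2.resize(t,(400,300))
o[:,400:]=cv2.resize(b[235:385,310:410],(400,600),interpolation=cv2.INTER_CUBIC); cv2.imwrite("pics/c13.png",o)
E
```

```text
15.3167 [ 0.5353 -0.1625  0.2793] [ 1.2 -0.2 -1.6] [ 0.    0.03 -0.04] 34.99944269657135
[(106, -9.4), (115, -9.5), (186, 15.0), (187, 51.2), (188, 55.2), (189, 23.7)]
[(np.int32(10178), [323.0, 154.0])]
```

View pics/c13.png

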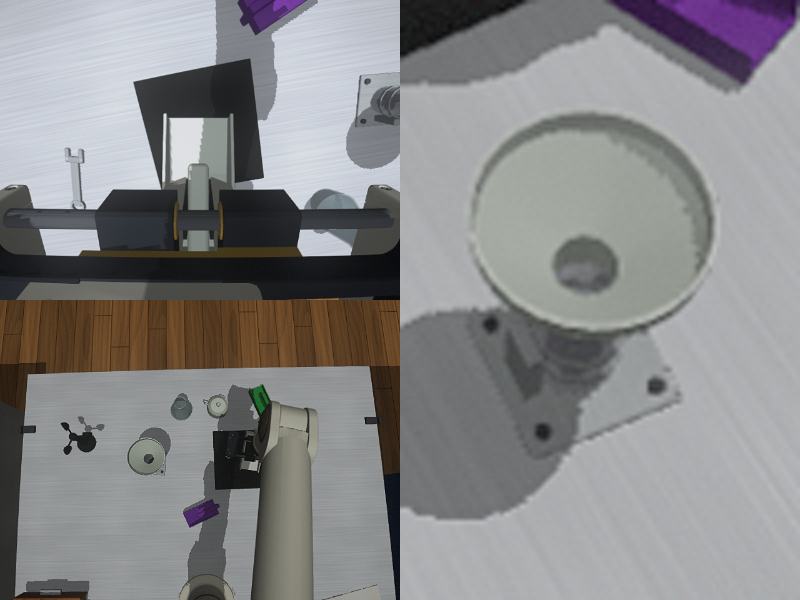

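Emit:
carry_out([
  {"delta_pos":[0,0.001,0.015],"hand":0,"turn":0},
  {"delta_pos":[0,0.001,0.03],"hand":0,"turn":0},
  {"delta_pos":[0,0.001,0.03],"hand":0,"turn":0},
  {"delta_pos":[0,0,0.03],"hand":0,"turn":0},
  {"delta_pos":[0,0,0.03],"hand":0,"turn":0},
  {"delta_pos":[0,0,0.025],"hand":0,"turn":0},
  {"delta_pos":[0,0,0.016],"hand":0,"turn":0},
  {"delta_pos":[0,0,0.008],"hand":0,"turn":0},
  {"delta_pos":[0,0,0.004],"hand":0,"turn":0},
  {"delta_pos":[0,0,0],"hand":0,"turn":0},
])

```text
clock: 16.3
position: [0.5376, -0.1554, 0.0918]
eef_rot: [180.0, -0.0, 170.0]
force: [-0.3, -0.2, -0.9]
grip_width: 0.152
finger_force: 35.0
```

Emit:
carry_out([
  {"delta_pos":[0,0,0.003],"hand":0,"turn":0},
  {"delta_pos":[0,0,0.003],"hand":0,"turn":0},
  {"delta_pos":[0,0,0.003],"hand":0,"turn":0},
  {"delta_pos":[0,0,0.002],"hand":0,"turn":0},
  {"delta_pos":[0,0,0],"hand":0,"turn":0},
], newtons=5)

```text
clock: 16.72
position: [0.5373, -0.1567, 0.081]
eef_rot: [180.0, -0.0, 169.9]
force: [-0.0, 0.4, -1.9]
grip_width: 0.154
finger_force: 5.0
```

```bash
python3 lip.py 14
```

```text
16.7167 [ 0.5373 -0.1567  0.081 ] [-0.   0.4 -1.9] [ 0.1   0.02 -0.03] 4.999997690320015
[(185, -3.0), (186, 28.1), (187, 76.6), (188, 57.6), (189, 9.9), (190, -2.0)]
[(np.int32(12946), [322.0, 142.0])]
```

Emit:
carry_out([
  {"delta_pos":[0,0,0.003],"hand":0,"turn":0},
  {"delta_pos":[-0.003,0,0.002],"hand":0,"turn":0},
  {"delta_pos":[-0.003,0,0.002],"hand":0,"turn":0},
  {"delta_pos":[-0.003,0,0.002],"hand":0,"turn":0},
  {"delta_pos":[-0.003,0,0.002],"hand":0,"turn":0},
  {"delta_pos":[-0.003,0,0.002],"hand":0,"turn":0},
  {"delta_pos":[-0.003,0,0.002],"hand":0,"turn":0},
  {"delta_pos":[-0.003,0,0.002],"hand":0,"turn":0},
])

```text
clock: 17.43
position: [0.5592, -0.1605, 0.0643]
eef_rot: [-180.0, 0.1, 169.9]
force: [2.1, -0.3, 1.6]
grip_width: 0.155
finger_force: 5.0
```

```bash
python3 lip.py 15
```

```text
17.4333 [ 0.5592 -0.1605  0.0643] [ 2.1 -0.3  1.6] [-0.06 -0.32  0.01] 5.000029429793358
[(158, 1.2), (159, 15.3), (160, 46.4), (161, 61.4), (162, 37.7), (163, 8.2)]
[(np.int32(10163), [320.0, 123.0])]
```

Emit:
carry_out([
  {"delta_pos":[-0.003,0,0.0015],"hand":0,"turn":0},
  {"delta_pos":[-0.003,0,0.0015],"hand":0,"turn":0},
  {"delta_pos":[-0.003,0,0.0015],"hand":0,"turn":0},
  {"delta_pos":[-0.003,0,0.0015],"hand":0,"turn":0},
  {"delta_pos":[-0.002,0,0.0007],"hand":0,"turn":0},
  {"delta_pos":[-0.002,0,0.0007],"hand":0,"turn":0},
  {"delta_pos":[-0.002,0,0.0007],"hand":0,"turn":0},
  {"delta_pos":[-0.002,0,0.0007],"hand":0,"turn":0},
], newtons=4)

```text
clock: 18.15
position: [0.5777, -0.1638, 0.0551]
eef_rot: [180.0, -0.0, 169.9]
force: [0.3, 0.2, -1.3]
grip_width: 0.152
finger_force: 4.0
```

```bash
python3 lip.py 16
```

```text
18.15 [ 0.5777 -0.1638  0.0551] [ 0.3  0.2 -1.3] [0.03 0.13 0.04] 3.9999300241470337
[(142, 9.9), (143, 37.8), (144, 52.7), (145, 38.8), (146, 20.8), (147, 6.0)]
[(np.int32(7853), [319.0, 112.0]), (np.int32(122), [378.0, 275.0])]
```

Emit:
carry_out([
  {"delta_pos":[-0.001,0,0.0015],"hand":0,"turn":0},
  {"delta_pos":[-0.002,0,0.0008],"hand":0,"turn":0},
  {"delta_pos":[-0.002,0,0.0008],"hand":0,"turn":0},
  {"delta_pos":[-0.002,0,0.0008],"hand":0,"turn":0},
  {"delta_pos":[-0.002,0,0.0008],"hand":0,"turn":0},
  {"delta_pos":[-0.002,0,0.0005],"hand":0,"turn":0},
  {"delta_pos":[-0.002,0,0.0005],"hand":0,"turn":0},
  {"delta_pos":[-0.002,0,0.0003],"hand":0,"turn":0},
  {"delta_pos":[0,0,0],"hand":0,"turn":0},
])

```text
clock: 18.95
position: [0.5931, -0.1666, 0.0495]
eef_rot: [-180.0, 0.0, 169.9]
force: [-1.8, 0.0, 2.2]
grip_width: 0.15
finger_force: 4.0
```

```bash
python3 lip.py 17
```

```text
18.95 [ 0.5931 -0.1666  0.0495] [-1.8  0.   2.2] [ 0.09  0.38 -0.02] 4.000092297792435
[(132, 14.4), (133, 42.3), (134, 50.9), (135, 35.9), (136, 17.7), (137, 4.0)]
[(np.int32(6596), [319.0, 107.0]), (np.int32(68), [379.0, 284.0])]
```

Emit:
carry_out([
  {"delta_pos":[-0.0015,0,0.0008],"hand":0,"turn":0},
  {"delta_pos":[-0.0015,0,0.0008],"hand":0,"turn":0},
  {"delta_pos":[-0.0015,0,0.0008],"hand":0,"turn":0},
  {"delta_pos":[-0.0015,0,0.0008],"hand":0,"turn":0},
  {"delta_pos":[0,0,0],"hand":0,"turn":0},
], newtons=3)

```text
clock: 19.42
position: [0.5988, -0.1675, 0.0458]
eef_rot: [180.0, 0.0, 169.9]
force: [-1.4, -0.5, 0.7]
grip_width: 0.146
finger_force: 3.0
```

```bash
python3 lip.py 18
```

```text
19.4167 [ 0.5988 -0.1675  0.0458] [-1.4 -0.5  0.7] [ 0.04  0.3  -0.01] 2.9999683052301407
[(123, 10.7), (124, 40.6), (125, 48.1), (126, 33.5), (127, 24.3), (128, 9.2)]
[(np.int32(5508), [319.0, 102.0])]
```

Emit:
carry_out([
  {"delta_pos":[-0.002,0,0.0003],"hand":0,"turn":0},
  {"delta_pos":[-0.002,0,0.0003],"hand":0,"turn":0},
  {"delta_pos":[-0.002,0,0.0003],"hand":0,"turn":0},
  {"delta_pos":[-0.002,0,0.0003],"hand":0,"turn":0},
  {"delta_pos":[0,0,0],"hand":0,"turn":0},
], newtons=3)

```text
clock: 19.88
position: [0.6071, -0.169, 0.045]
eef_rot: [180.0, 0.1, 169.9]
force: [-1.9, 1.3, -0.9]
grip_width: 0.155
finger_force: 3.0
```

```bash
python3 lip.py 19; python3 - <<'E'
from h import *
s=robot.get_obs(); m,f=K("wrist"); y=np.radians(s["eef_rot"][2]+180); u=np.array([np.cos(y),np.sin(y),0]); P=s["position"]+[0,0,.0188]
# scoop resting on mat (level, or on its front floor edge); rows of lip and handle front if tilted th
for th in(0,3,6,9,12):
    c,q=np.cos(np.radians(th)),np.sin(np.radians(th)); r=[]
    for X,Z in((-.064,.018),(-.014,.080)):
        e=np.array([-.010,0]); d=np.array([X,Z])-e; z=.003+d[0]*q+d[1]*c
        g=np.array([.024,.0635])-e; xx=(d[0]*c-d[1]*q)-(g[0]*c-g[1]*q)
        r.append(proj(m,f,[*(P+u*xx)[:2],z])[1].round(0))
    print(th,r)
E
```

```text
19.8833 [ 0.6071 -0.169   0.045 ] [-1.9  1.3 -0.9] [0.03 0.2  0.02] 3.0000806227326393
[(121, 11.7), (122, 41.0), (123, 50.9), (124, 37.3), (125, 20.3), (126, 5.2)]
[(np.int32(5267), [319.0, 101.0])]
0 [np.float64(114.0), np.float64(256.0)]
3 [np.float64(120.0), np.float64(254.0)]
6 [np.float64(126.0), np.float64(251.0)]
9 [np.float64(132.0), np.float64(249.0)]
12 [np.float64(138.0), np.float64(247.0)]
```

Emit:
carry_out([
  {"delta_pos":[0,0,0],"hand":0,"turn":0},
  {"delta_pos":[0,0,-0.004],"hand":0,"turn":0},
  {"delta_pos":[0.006,0,-0.001],"hand":0,"turn":0},
  {"delta_pos":[0.008,0,0],"hand":0,"turn":0},
  {"delta_pos":[0.006,0,0],"hand":0,"turn":0},
  {"delta_pos":[0,0,0.002],"hand":0,"turn":0},
  {"delta_pos":[0,0,0.002],"hand":0,"turn":0},
  {"delta_pos":[0,0,0.001],"hand":0,"turn":0},
  {"delta_pos":[0,0,0.001],"hand":0,"turn":0},
  {"delta_pos":[0,0,0],"hand":0,"turn":0},
], newtons=8)

```text
clock: 20.77
position: [0.5865, -0.1654, 0.0446]
eef_rot: [-180.0, -0.0, 169.9]
force: [-3.0, 0.6, 7.6]
grip_width: 0.151
finger_force: 8.0
```

Emit:
carry_out([
  {"delta_pos":[0,0,0],"hand":0.25,"turn":0},
  {"delta_pos":[0,0,0],"hand":0.3,"turn":0},
  {"delta_pos":[0,0,0],"hand":0.5,"turn":0},
  {"delta_pos":[0,0,0],"hand":0.7,"turn":0},
  {"delta_pos":[0,0,0],"hand":0.8,"turn":0},
  {"delta_pos":[0,0,0],"hand":0.8,"turn":0},
])

```text
clock: 21.27
position: [0.5867, -0.1654, 0.0438]
eef_rot: [180.0, -0.0, 169.9]
force: [-0.6, -0.3, 0.5]
grip_width: 0.533
finger_force: 0.0
```

Emit:
carry_out([
  {"delta_pos":[0,0,-0.01],"hand":0.8,"turn":0},
  {"delta_pos":[0,0,-0.02],"hand":0.8,"turn":0},
  {"delta_pos":[0,0,-0.03],"hand":0.8,"turn":0},
  {"delta_pos":[0,0,-0.03],"hand":0.8,"turn":0},
  {"delta_pos":[0,0,-0.03],"hand":0.8,"turn":0},
  {"delta_pos":[0,0,-0.03],"hand":0.8,"turn":0},
  {"delta_pos":[0,0,-0.03],"hand":0.8,"turn":0},
  {"delta_pos":[-0.02,0,0],"hand":0.8,"turn":0},
  {"delta_pos":[-0.02,0,0],"hand":0.8,"turn":0},
  {"delta_pos":[-0.02,0,0],"hand":0.8,"turn":0},
])

```text
clock: 22.1
position: [0.6468, -0.1762, 0.2264]
eef_rot: [-180.0, 0.2, 169.9]
force: [0.9, -0.1, -0.7]
grip_width: 0.802
finger_force: 0.0
```

```bash
python3 - <<'E'
from h import *
w=grab("wrist","w20")[0]; b=grab("scene","s20")[0]; 
o=np.zeros((600,800,3),np.uint8); o[:,:400]=cv2.resize(w[0:390,190:450],(400,600)); 
o[:300,400:]=cv2.resize(b[160:310,190:390],(400,300),interpolation=cv2.INTER_CUBIC)
o[300:,400:]=cv2.resize(b,(400,300)); cv2.imwrite("pics/c20.png",o); print(robot.get_obs()["clock"],robot.get_obs()["position"])
E
```

```text
22.2 [ 0.64808069 -0.17592958  0.22470173]
```

View pics/c20.png

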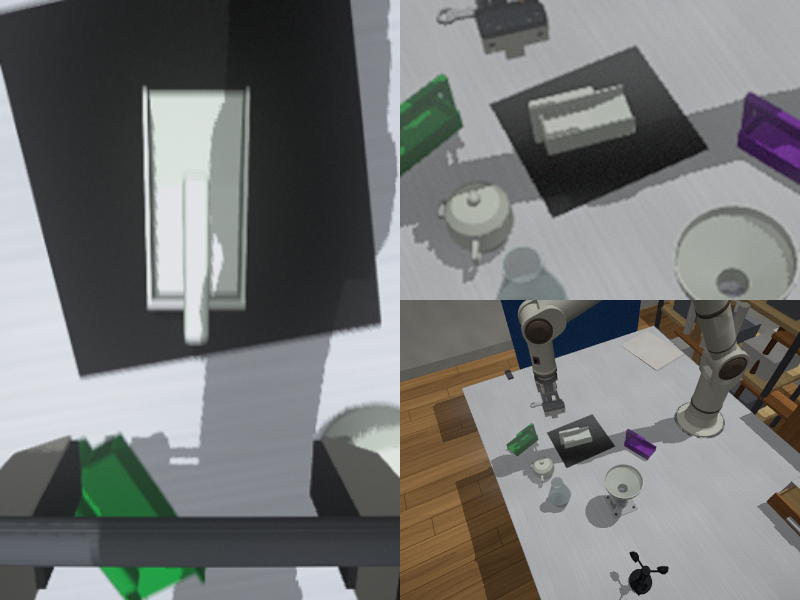

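The last picture shows the scoop empty and flat on the mat (wrist view, about (197,200)). The funnel is clear, and the other things are where they were.

```bash
python3 -c "
from station import robot
print(robot.close_job())"
```

```text
the job is handed in; nothing more can be done
None
```

I poured all six sinkers through the funnel with no spill seen, set the empty scoop flat on its mat, released it and handed the job in at about 22 s; I judged the sinkers to be in the jar from the empty scoop, clear funnel and weight drop, not by counting them there.

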